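# Mix the dye pots on the shaker

### The job

Stand all the dye pots upright on the shaker's platform, then push the mains toggle on, press the yellow timer key fully down and let it go, and then do the same with the green start key while all the pots are still standing on the platform. After that push the mains toggle off again and stand every pot upright in the wooden tray. Press one key at a time and only while the mains is on, and leave the brush mug, the printing block and the amber jar alone.

Things in the scene. Friction and masses are not known exactly. Their poses are not given: they have to be found in the camera images.
- pot_red: red dye pot, a closed upright cylinder 62 mm in diameter and 72 mm tall with a white lid (top 18 mm), about 0.25 kg; origin at the centre of its underside, z up. Only two or three of the four pots are present at any start; an absent one reads None.
- pot_yellow: yellow dye pot, a closed upright cylinder 62 mm in diameter and 72 mm tall with a white lid (top 18 mm), about 0.25 kg; origin at the centre of its underside, z up. Only two or three of the four pots are present at any start; an absent one reads None.
- pot_blue: blue dye pot, a closed upright cylinder 62 mm in diameter and 72 mm tall with a white lid (top 18 mm), about 0.25 kg; origin at the centre of its underside, z up. Only two or three of the four pots are present at any start; an absent one reads None.
- pot_green: green dye pot, a closed upright cylinder 62 mm in diameter and 72 mm tall with a white lid (top 18 mm), about 0.25 kg; origin at the centre of its underside, z up. Only two or three of the four pots are present at any start; an absent one reads None.
- shaker: low blue bench shaker, fixed; 115 mm (its x) by 235 mm (its y), with a flat platform whose floor is 40 mm above the table inside a rim 5 mm thick that rises 11 mm above that floor (rim top 51 mm above the table); origin under its centre at table height; the pots fit on it in one row along its y (70 mm between centres leaves them 8 mm apart)
- tray: open wooden carrying tray, fixed; 115 mm (its x) by 235 mm (its y), walls 6 mm thick, floor 6 mm and rim top 24 mm above the table; origin under its centre at table height; the pots fit in it in one row along its y (70 mm between centres leaves them 8 mm apart)
- console: grey control box, fixed; 130 mm (its x) by 150 mm (its y), flat top 50 mm above the table; origin under its centre at table height. It carries the mains toggle 33 mm to +x of centre and two spring keys 33 mm to -x of centre: yellow at y +35 mm, green at y -35 mm (its own frame)
- toggle (a joint): over-centre mains toggle on the control box: 0 = off (leaning 0.45 rad to the box's +y), 0.9 rad = on (leaning 0.45 rad to -y); it swings about the box's x axis through a pivot at (33, 0, 58) mm in the box frame; a push of about 4 N on its knob moves it; past the middle (0.45) it snaps over by itself and stays
- toggle_tip (a point): centre of the red ball, 22 mm in diameter, at the end of the toggle's steel stem, 70 mm from the pivot (121 mm above the table at either end, 128 mm in the middle)
- timer_key (a joint): yellow spring key's travel, m: 0 up, 0.006 fully down (5 N); springs back up
- timer_key_top (a point): centre of the top face of the yellow timer key, 32 mm in diameter; 72 mm above the table when up
- start_key (a joint): green spring key's travel, m: 0 up, 0.006 fully down (5 N); springs back up
- start_key_top (a point): centre of the top face of the green start key, 32 mm in diameter; 72 mm above the table when up
- brush_mug: blue mug of brushes, 76 mm across and 90 mm tall, the brushes reaching 170 mm; origin at the centre of its underside; a bystander
- print_block: dark wooden printing block with a knob, 120 x 80 mm, 86 mm tall; origin at the centre of its underside; a bystander
- dye_bottle: amber jar, 56 mm across and 100 mm tall; origin at the centre of its underside; a bystander
There are look-alikes about, which are no part of the job. Leave any pink look-alike of the pot_green alone. What is shaped like the pot_yellow but purple is not meant.

How it is judged (in metres and radians):
On the way, in this order (a step that is already met when the one before it is completed fails the run):
1. all pots stand upright on the shaker's platform, mains off (x of pot_red in the frame of shaker between -0.03 and 0.03 m and y of pot_red in the frame of shaker between -0.095 and 0.095 m and z of pot_red in the frame of shaker between 0.035 and 0.045 m and angle between each of pot_red, pot_yellow, pot_blue, pot_green's own z axis and vertical below 0.1 rad and linear speed of each of pot_red, pot_yellow, pot_blue, pot_green below 0.05 m/s and x of pot_yellow in the frame of shaker between -0.03 and 0.03 m and y of pot_yellow in the frame of shaker between -0.095 and 0.095 m and z of pot_yellow in the frame of shaker between 0.035 and 0.045 m and x of pot_blue in the frame of shaker between -0.03 and 0.03 m and y of pot_blue in the frame of shaker between -0.095 and 0.095 m and z of pot_blue in the frame of shaker between 0.035 and 0.045 m and x of pot_green in the frame of shaker between -0.03 and 0.03 m and y of pot_green in the frame of shaker between -0.095 and 0.095 m and z of pot_green in the frame of shaker between 0.035 and 0.045 m and value of joint toggle below 0.15 rad), for 0.2 s.
2. the mains toggle is on (value of joint toggle above 0.75 rad), for 0.2 s.
3. the yellow timer key is pressed fully down, mains on (value of joint toggle above 0.75 rad and value of joint timer_key above 0.0048 m), for 0.05 s.
4. both keys are up again, mains on (value of joint toggle above 0.75 rad and value of joint each of timer_key, start_key below 0.0015 m), for 0.1 s.
5. the green start key is pressed fully down, mains on and all pots standing on the platform (value of joint toggle above 0.75 rad and value of joint start_key above 0.0048 m and x of pot_red in the frame of shaker between -0.03 and 0.03 m and y of pot_red in the frame of shaker between -0.095 and 0.095 m and z of pot_red in the frame of shaker between 0.035 and 0.045 m and angle between each of pot_red, pot_yellow, pot_blue, pot_green's own z axis and vertical below 0.1 rad and linear speed of each of pot_red, pot_yellow, pot_blue, pot_green below 0.05 m/s and x of pot_yellow in the frame of shaker between -0.03 and 0.03 m and y of pot_yellow in the frame of shaker between -0.095 and 0.095 m and z of pot_yellow in the frame of shaker between 0.035 and 0.045 m and x of pot_blue in the frame of shaker between -0.03 and 0.03 m and y of pot_blue in the frame of shaker between -0.095 and 0.095 m and z of pot_blue in the frame of shaker between 0.035 and 0.045 m and x of pot_green in the frame of shaker between -0.03 and 0.03 m and y of pot_green in the frame of shaker between -0.095 and 0.095 m and z of pot_green in the frame of shaker between 0.035 and 0.045 m), for 0.05 s.
6. both keys are up again, mains on (all of step 4), for 0.1 s.
7. the mains toggle is off (value of joint toggle below 0.15 rad), for 0.2 s.
At the end, for the whole second after the job is handed in: every pot stands upright (within 0.1 rad) and still on the tray's floor (within 5 mm), its centre within 30 mm of the tray's centre along the tray's x and 95 mm along its y; the mains toggle is off (below 0.15 rad) and both keys are up (within 1.5 mm) (x of pot_red in the frame of tray between -0.03 and 0.03 m and y of pot_red in the frame of tray between -0.095 and 0.095 m and z of pot_red in the frame of tray between 0.001 and 0.011 m and angle between each of pot_red, pot_yellow, pot_blue, pot_green's own z axis and vertical below 0.1 rad and linear speed of each of pot_red, pot_yellow, pot_blue, pot_green below 0.05 m/s and x of pot_yellow in the frame of tray between -0.03 and 0.03 m and y of pot_yellow in the frame of tray between -0.095 and 0.095 m and z of pot_yellow in the frame of tray between 0.001 and 0.011 m and x of pot_blue in the frame of tray between -0.03 and 0.03 m and y of pot_blue in the frame of tray between -0.095 and 0.095 m and z of pot_blue in the frame of tray between 0.001 and 0.011 m and x of pot_green in the frame of tray between -0.03 and 0.03 m and y of pot_green in the frame of tray between -0.095 and 0.095 m and z of pot_green in the frame of tray between 0.001 and 0.011 m and value of joint toggle below 0.15 rad and value of joint each of timer_key, start_key below 0.0015 m); the robot touches nothing.
It fails at once if the brush mug is moved more than 30 mm (distance of brush_mug from where it was at the start of the episode above 0.03 m).
It fails at once if the print block is moved more than 30 mm (distance of print_block from where it was at the start of the episode above 0.03 m).
It fails at once if the dye bottle is moved more than 30 mm (distance of dye_bottle from where it was at the start of the episode above 0.03 m).
It fails at once if both keys are pressed at once (value of joint each of timer_key, start_key above 0.003 m).
It fails at once if a key is pressed while the mains is off (value of joint toggle below 0.15 rad and value of joint any of timer_key, start_key above 0.003 m).
Of pot_red, pot_yellow, pot_blue, pot_green only 2 to 3 are there at a start; the rules pass over those that are not, and their reading is None.
At some moment in a run one of pot_red, pot_yellow, pot_blue, pot_green may be knocked a few centimetres aside while the robot is not near it.
It also fails if it takes over 210 s, if anything falls off the work surface, if the arm or the gripper's body presses on something with over 40 N, if the wrist force passes 120 N, or if a joint passes its speed limit or range.

### The arm

A 6-joint arm with a two-finger parallel gripper is mounted at the origin on the work surface. World frame = base frame: x ahead of the robot, y to its left, z up, the work surface at z = 0. Lengths are in mm, angles in rad, forces in N, time in s.
With the tool pointing down it reaches from about 350 to 775 mm from the base axis. Payload 7.3 kg.
Tool frame: the origin (TCP) lies at the very end of the fingers, on their centre line; the grasp point (between the pads) lies 19 mm behind it; z points along the fingers, y is the line along which they close (so a half turn about z gives the same grasp; the last joint's range is limited). The gripper opens to 92 mm and grips with 3 to 60 N. Pads are 19 mm wide; open, the fingers measure 130 mm over their backs; the gripper's body (75 mm by 190 mm) begins 47 mm behind the grasp point.
Start: joints at [1.008, 0.342, 1.524, -0, 1.275, -0.146], TCP at [212.527, 480.08, 226.741] pointing down, gripper open.
Joint ranges: [-2.53, 2.53], [-0.77, 2.02], [0.04, 2.7], [-1, 4.14], [0.28, 2.66], [-3.11, 3.11]. Speed limits (rad/s): [2.57, 2.57, 3.14, 3.14, 3.14, 3.14].

### API

Orientations are given as [roll, pitch, yaw] about the fixed x, y, z axes, in that order (R = Rz(yaw) Ry(pitch) Rx(roll)).
In Python, from plant import bot gives the robot as it stands.
- The arm moves only by the tool apply_moves, never from a script. Its argument "motion" is text: rows parted by semicolons, each of 4 numbers parted by spaces: the shift along the tool's x, y, z in m, then the turn about the tool's z in degrees. A call has 1 to 8 rows; each row shifts and turns the commanded pose from where the row before left it, along the tool's axes as they then stand; what a row does not reach is not made up. A row lasts 1/8 s, in which the tool goes at most 62.5 mm and 10.7 degrees, less where a joint would pass 70% of its speed; a pose out of reach is approached as far as the arm can. A call with a gripper value outside its range is refused whole. "fingers" is the opening, from -1 (shut) to 1 (fully open), set as the call begins (left out, the last holds). The fingers move at their own pace and stop on an object; the grip force is fixed at half the most. Time passes only in rows, so rows that do not move let the fingers close. It gives the time, the measured TCP pose, the force, the opening and the grip force at its end, in the units of the state.
- bot.get_obs(): the state, without advancing time (a new reading comes with each control period).
- bot.capture(name): name is "scene" or "top" or "wrist"; returns a dict with "img" (480x640x3 uint8, blue, green, red), "range_z" (480x640 float32, mm along the optical axis (not along the pixel's ray), 0 where there is no reading), "fx", "fy", "cx", "cy" (pixels), "D" ([k1, k2, p1, p2, k3] as OpenCV has them; the pictures are not rectified), "world_from_camera" (4x4, takes a point from camera to world coordinates); the wrist camera has in their place "mount" (4x4, takes a point from camera to tool coordinates, whose origin is the TCP and whose axes are the flange's). Camera axes: x right, y down, z forward; pixel columns grow to the right and rows downward; lengths in mm; the calibration is good to about 2 mm. A picture is of the moment at which its call begins: read the wrist's pose just before it.
- bot.close_job(): hands the job in; it is judged then, once.
Trained networks look in a picture, given as the dict that the camera call returned (one of the last four; its "shot" number tells which), for a name from the list of things; names that differ only in an ending like _2 or _b are one class to them, and where a whole thing is asked for, a point or a joint stands for the part that bears it (a point fixed in the world has none). Each returns a list of dicts, best first, with "p" (0 to 1); they miss things now and then, are a little off and sometimes report something else, mostly with a low value. They report only what shows in the picture. A call takes as long as a camera call. They do not tell look-alikes from the thing itself.
- bot.cut_out(picture, thing): "pixels" (480x640 bool, what is visible of it) and "point" ([column, row] in pixels, amid what is visible of it).
The state is a dict: "time": time; "joint_positions": joint angles; "dq": joint speeds; "tau": joint torques, N m; "tool_pos": TCP position; "tcp_rot": TCP orientation; "contact_force": force on the tool from outside, world axes, zero at the start; "moment": the same for the moment, N m; "grip_width": finger opening in mm; "finger_force": force on a finger pad.
Only numpy, scipy, OpenCV 4.12 (cv2) and the standard library are available. Lean on these libraries where they do the work, as an engineer would, in place of code of your own. Each camera call takes 0.05 s, during which the arm holds its last target. There are 200 camera calls.

## Working session

There is one attempt and no reset: what is moved stays moved. The work goes in short steps, Python scripts to look and compute and a tool call to move; the robot and the scene stay as the last step left them, time stands still between calls to the robot, and variables do not carry over. Pictures are saved under pics/ and viewed, at most 14 in all, crops included, and the job is handed in when it is done.

Besides the shell and the picture viewer there is one more tool, called after "Request:" as name(argument=value, ...) on one line, values as JSON. apply_moves: Moves the arm, as the interface text tells. Its arguments: {"type":"object","properties":{"motion":{"type":"string"},"fingers":{"type":"number"}},"required":["motion"]}

```bash
ls; mkdir -p pics
cat > h.py <<'E'
import numpy as np, cv2
from plant import bot
from scipy.spatial.transform import Rotation as R
def pose():
    o=bot.get_obs(); T=np.eye(4); T[:3,:3]=R.from_euler('xyz',o['tcp_rot']).as_matrix(); T[:3,3]=o['tool_pos']; return T
def shot(name):
    T=pose(); d=bot.capture(name)
    d['W']=T@np.array(d['mount']) if name=='wrist' else np.array(d['world_from_camera']); return d
def pts(d,mask):
    v,u=np.nonzero(mask&(d['range_z']>0)); z=d['range_z'][v,u]
    K=np.array([[d['fx'],0,d['cx']],[0,d['fy'],d['cy']],[0,0,1]])
    n=cv2.undistortPoints(np.stack([u,v],1).astype(np.float64)[:,None],K,np.array(d['D']))[:,0]
    P=np.c_[n*z[:,None],z]; return P@d['W'][:3,:3].T+d['W'][:3,3]
E
python3 - <<'E'
from h import *
o=bot.get_obs();print(o)
for n in ['scene','top']:
    d=shot(n); cv2.imwrite(f'pics/{n}0.png',d['img'])
    print(n,d['W'].round(2).tolist(),d['fx'])
    for t in ['pot_red','pot_yellow','pot_blue','pot_green','shaker','tray','console','toggle_tip','timer_key_top','start_key_top','brush_mug','print_block','dye_bottle']:
        for r in bot.cut_out(d,t)[:4]:
            P=pts(d,r['pixels']); 
            if len(P): print(t,round(r['p'],2),np.round(r['point']),P.mean(0).round(),P.min(0).round(),P.max(0).round(),len(P))
E
```

```text
pics
{'time': 0.0, 'joint_positions': array([ 1.00797713e+00,  3.42722892e-01,  1.52499553e+00,  2.17170446e-06,
        1.27541973e+00, -1.46034672e-01]), 'dq': array([ 1.32053993e-03,  9.80259491e-05,  3.14452916e-04,  3.99522271e-04,
        7.83636731e-04, -7.75824332e-05]), 'tau': array([ 1.79928534e-04, -4.31236553e+01, -2.44225860e+01,  7.17364834e-02,
        5.58151701e-02, -1.13323679e-04]), 'tool_pos': array([212.30950356, 479.71408584, 226.05238313]), 'tcp_rot': array([-3.14006390e+00, -2.26950524e-04,  2.72480732e+00]), 'contact_force': array([ 0.02013565,  0.61875284, -0.16621659]), 'moment': array([ 0.02207636,  0.02073533, -0.01077058]), 'finger_force': 0.0, 'grip_width': 91.76269734492243}
scene [[-0.31, 0.64, -0.71, 1498.51], [0.95, 0.2, -0.23, 322.07], [-0.01, -0.74, -0.67, 983.22], [0.0, 0.0, 0.0, 1.0]] 481.5667528891512
pot_red 0.64 [405. 291.] [587. 272.  11.] [497. 145.  -5.] [657. 394.  30.] 3328
pot_red 0.46 [307. 267.] [614.  10.  40.] [ 540. -113.    8.] [673. 128.  58.] 3281
pot_yellow 0.69 [218. 211.] [ 479. -340.   51.] [ 438. -380.    3.] [ 535. -315.  
[... 2310 characters left out ...]
6 [433. 231.] [ 607. -274.   55.] [ 532. -369.   -5.] [ 690. -191.  138.] 3037
console 0.24 [108. 272.] [476. 554.  61.] [439. 514.  -3.] [521. 633. 177.] 994
toggle_tip 0.61 [430. 209.] [ 649. -262.  117.] [ 640. -287.   69.] [ 662. -247.  138.] 97
start_key_top 0.65 [223. 234.] [589. 266.  10.] [520. 147.  -6.] [651. 385.  35.] 3946
start_key_top 0.51 [444. 245.] [ 570. -302.   73.] [ 555. -317.   65.] [ 585. -286.   81.] 122
brush_mug 0.92 [107. 272.] [476. 554.  62.] [439. 514.  -3.] [513. 633. 177.] 1013
print_block 0.62 [528. 277.] [ 493. -537.   35.] [ 431. -614.   -3.] [ 563. -473.   91.] 1434
dye_bottle 0.63 [378. 173.] [ 743. -131.   82.] [ 723. -159.    9.] [ 774. -106.  109.] 496
```

View pics/scene0.png

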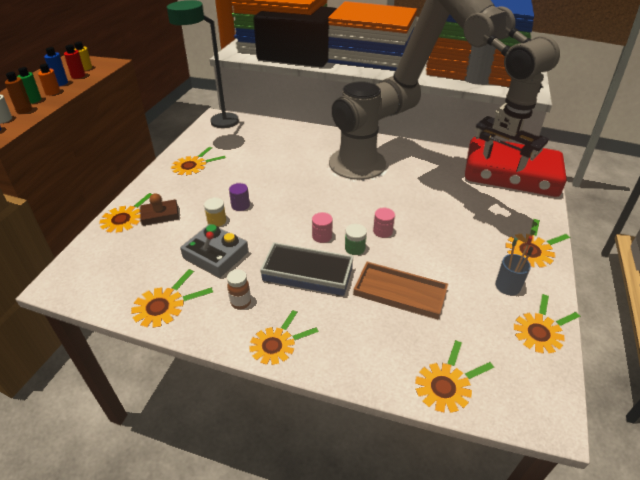

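View pics/top0.png

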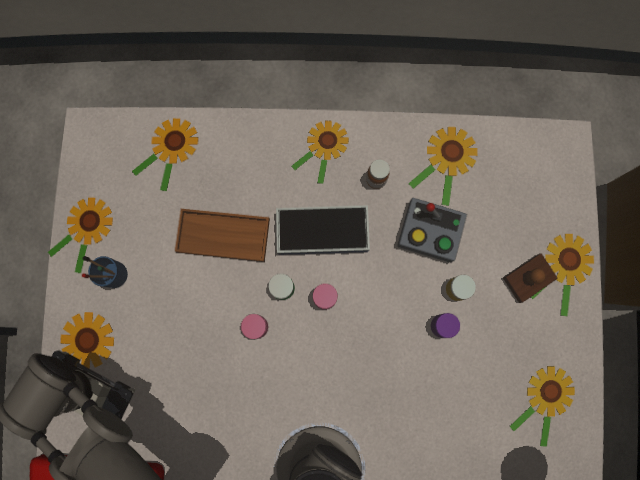

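Candidates in the scene view: for pot_green, green body with a white lid at (355,238) versus pink pots at (322,228) and (384,222). For pot_yellow, yellow body with a white lid at (215,211) versus purple at (239,196). The coloured bodies with white lids fit, so the green and yellow pots are present; red and blue are absent. I'll confirm this in a crop and measure precisely.

Run:
```python
from h import *
s=cv2.imread('pics/scene0.png'); cv2.imwrite('pics/crop0.png',cv2.resize(s[180:280,170:410],None,fx=3.3,fy=3.3,interpolation=cv2.INTER_CUBIC))
for n in ['top','scene']:
  d=shot(n)
  def best(t,xy):
    L=[(r,pts(d,r['pixels'])) for r in bot.cut_out(d,t)]
    L=[x for x in L if len(x[1]) and np.hypot(*(x[1].mean(0)[:2]-xy))<45]
    return L[0][1] if L else None
  for t,xy in [('pot_yellow',(461,-343)),('pot_green',(454,103))]:
    P=best(t,xy)
    if P is None: continue
    Q=P[P[:,2]>66]; print(n,t,'lid',np.median(Q,0).round(1),((Q.min(0)+Q.max(0))/2).round(1),(Q.max(0)-Q.min(0)).round(1),cv2.minEnclosingCircle(Q[:,:2].astype(np.float32)))
  for t,xy,z0,z1 in [('shaker',(603,6),30,60),('tray',(589,268),14,34),('console',(607,-274),40,60)]:
    P=best(t,xy)
    if P is None: continue
    Q=P[(P[:,2]>z0)&(P[:,2]<z1)]; print(n,t,cv2.minAreaRect(Q[:,:2].astype(np.float32)),len(Q),np.median(Q[:,2]))
  for t,xy in [('toggle_tip',(655,-262)),('timer_key_top',(592,-234)),('start_key_top',(570,-302)),('start_key_top',(592,-234)),('pot_green',(592,-234))]:
    P=best(t,xy)
    if P is not None and len(P)<400:
      z0=110 if t=='toggle_tip' else 66
      Q=P[P[:,2]>z0]; print(n,t,cv2.minEnclosingCircle(Q[:,:2].astype(np.float32)),np.median(Q,0))
```

```text
top pot_yellow lid [ 462.9 -349.    73.1] [ 463.8 -349.9   75.5] [62.7 61.  18.9] ((463.425048828125, -349.81585693359375), 31.72245216369629)
top pot_green lid [454.1 104.7  73.1] [454.9 104.7  74.9] [57.6 57.4 17.9] ((454.71649169921875, 103.70513916015625), 30.189403533935547)
top shaker ((603.928955078125, 5.876808166503906), (117.19482421875, 235.11524963378906), 3.5236940383911133) 4176 41.90134752201516
top tray ((587.6025390625, 268.45416259765625), (237.1372528076172, 116.77104187011719), 85.2242431640625) 719 23.61498932333211
top console ((612.1473388671875, -279.1705322265625), (152.1663055419922, 133.1480255126953), 75.14205932617188) 2238 51.27588081442127
top toggle_tip ((650.2880249023438, -256.5132141113281), 9.70842170715332) [ 648.98370242 -255.87552783  130.90217068]
top timer_key_top ((589.0348510742188, -234.1728057861328), 15.545370101928711) [ 588.55548154 -235.33704168   72.40883938]
scene pot_yellow lid [ 470.3 -345.    72.3] [ 499.7 -338.7   72. ] [129.4  87.   11.6] ((500.62158203125, -329.45574951171875), 71.72300720214844)
scene pot_green lid [459.7 108.2  72.7] [457.2 107.1  72.3] [66.4 60.6 12.2] ((456.1238708496094, 108.26589965820312), 34.3930778503418)
scene shaker ((606.2255859375, 7.822486877441406), (123.74493408203125, 236.41921997070312), 3.29862380027771) 2977 41.9773249540649
scene tray ((588.9630737304688, 269.86553955078125), (235.4141387939453, 122.45830535888672), 85.5689468383789) 880 22.43664657898131
scene console ((614.937255859375, -274.67071533203125), (151.04718017578125, 132.58575439453125), 75.15963745117188) 1273 51.264084883834926
scene start_key_top ((607.054931640625, -283.825439453125), 53.461612701416016) [ 576.05754667 -300.55607089   72.84097382]
```

View pics/crop0.png

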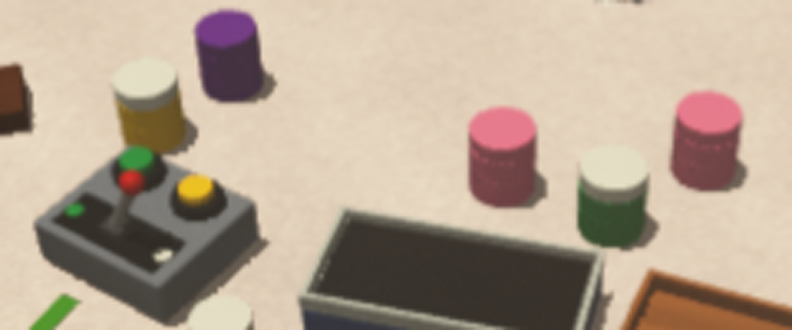

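The crop confirms it: the yellow-bodied and green-bodied pots have white lids, and the look-alikes are all pink or purple. First I'll turn the tool so that tool x = world y and tool y = world x.

Request:
apply_moves(motion="0 0 0 10;0 0 0 10;0 0 0 10;0 0 0 10;0 0 0 10;0 0 0 10;0 0 0 6.1;0 0 0 0", fingers=0.75)

```text
time: 3.5
tool_pos: [212.5, 480.1, 226.7]
tcp_rot: [3.142, -0.0, 1.572]
contact_force: [0.2, -0.0, -0.0]
grip_width: 80.4
finger_force: 0.0
```

Request:
apply_moves(motion="-0.047 0.0303 0 0;-0.047 0.0303 0 0;-0.047 0.0303 0 0;-0.047 0.0303 0 0;-0.047 0.0303 0 0;-0.047 0.0303 0 0;-0.047 0.0303 0 0;-0.047 0.0303 0 0")

```text
time: 4.5
tool_pos: [455.9, 102.5, 227.0]
tcp_rot: [3.141, -0.0, 1.574]
contact_force: [0.5, -0.1, 0.4]
grip_width: 80.6
finger_force: 0.0
```

```bash
cat > look.py <<'E'
from h import *
import sys
d=shot('wrist'); print(bot.get_obs()['tool_pos'].round(1),bot.get_obs()['time'])
if len(sys.argv)>2: cv2.imwrite('pics/'+sys.argv[2],d['img'])
for t in sys.argv[1].split(','):
    for r in bot.cut_out(d,t):
        P=pts(d,r['pixels'])
        if len(P)<30: continue
        Q=P[P[:,2]>P[:,2].max()-14]; 
        z=np.percentile(P[:,2],95); Q=P[abs(P[:,2]-z)<6]
        c,rad=cv2.minEnclosingCircle(Q[:,:2].astype(np.float32))
        m=d['img'][r['pixels']].mean(0).round()
        print(t,round(r['p'],2),np.round(r['point']),'circ',np.round(c,1),round(rad,1),'mean',Q.mean(0).round(1),'bgr',m)
E
python3 look.py pot_green w0.png
```

```text
[459.4  97.4 226.9] 4.55
pot_green 0.96 [206. 145.] circ [353.4 171.8] 31.0 mean [354.3 172.2  70.8] bgr [117. 102. 165.]
pot_green 0.86 [300. 299.] circ [433.7  -0.5] 30.3 mean [433.9  17.6  70.5] bgr [108.  95. 149.]
pot_green 0.71 [320. 214.] circ [455.  107.8] 31.0 mean [455.1 108.9  70.9] bgr [176. 186. 182.]
```

Request:
apply_moves(motion="0 0 0 0;0 0 0 0")

```text
time: 4.85
tool_pos: [454.4, 105.2, 226.8]
tcp_rot: [-3.141, -0.0, 1.573]
contact_force: [0.4, -0.4, 0.4]
grip_width: 80.3
finger_force: 0.0
```

```bash
python3 look.py pot_green
```

```text
[454.4 105.3 226.8] 4.9
pot_green 0.88 [302. 304.] circ [433.7  -1.3] 30.9 mean [433.7   9.3  70.5] bgr [108.  96. 149.]
pot_green 0.79 [319. 216.] circ [455.2 107.9] 30.9 mean [455.1 108.9  70.9] bgr [180. 190. 186.]
pot_green 0.73 [209. 147.] circ [353.5 171.8] 31.0 mean [354.1 172.4  70.9] bgr [113.  99. 160.]
```

Request:
apply_moves(motion="0.002 0.001 0.04 0;0 0 0.04 0;0 0 0.04 0;0 0 0.035 0;0 0 0.025 0;0 0 0.016 0;0 0 0 0")

```text
time: 5.82
tool_pos: [455.0, 106.9, 30.0]
tcp_rot: [-3.139, 0.0, 1.573]
contact_force: [0.1, -0.3, 0.3]
grip_width: 80.3
finger_force: 0.0
```

Request:
apply_moves(motion="0 0 0 0;0 0 0 0;0 0 0 0;0 0 0 0;0 0 0 0", fingers=-1)

```text
time: 6.45
tool_pos: [456.2, 106.4, 31.5]
tcp_rot: [3.141, -0.0, 1.571]
contact_force: [-1.8, 0.8, 6.9]
grip_width: 61.5
finger_force: 30.0
```

Request:
apply_moves(motion="0 0 -0.03 0;0 0 -0.04 0;0 0.01 -0.02 0;-0.015 0.034 0 0;-0.015 0.034 0 0;-0.015 0.034 0 0;-0.01 0.034 0 0;0 0 0 0")

```text
time: 7.45
tool_pos: [603.6, 50.1, 119.9]
tcp_rot: [3.141, 0.0, 1.57]
contact_force: [0.2, 0.7, -3.7]
grip_width: 61.5
finger_force: 30.0
```

Request:
apply_moves(motion="0 0 0 0;0 0 0 0")

```text
time: 7.7
tool_pos: [601.0, 51.6, 120.6]
tcp_rot: [-3.14, -0.0, 1.572]
contact_force: [-0.2, -0.4, -2.8]
grip_width: 61.8
finger_force: 30.0
```

Lower the pot to TCP z ≈ 72.

Request:
apply_moves(motion="0 0.002 0.02 0;0 0 0.015 0;0 0 0.008 0;0 0 0.004 0;0 0 0.002 0;0 0 0 0;0 0 0 0")

```text
time: 8.57
tool_pos: [604.3, 51.2, 72.1]
tcp_rot: [3.141, -0.0, 1.571]
contact_force: [0.0, 0.0, -3.1]
grip_width: 61.6
finger_force: 30.0
```

Request:
apply_moves(motion="0 0 0 0;0 0 0 0;0 0 0 0", fingers=0.75)

```text
time: 8.95
tool_pos: [604.3, 51.2, 72.1]
tcp_rot: [3.141, -0.0, 1.571]
contact_force: [0.3, 0.4, 0.3]
grip_width: 80.1
finger_force: 0.0
```

Request:
apply_moves(motion="0 0 -0.03 0;0 0 -0.05 0;0 0 -0.05 0;-0.015 -0.005 -0.025 0;-0.045 -0.018 0 0;-0.05 -0.018 0 0;-0.05 -0.018 0 0;-0.05 -0.018 0 0")

```text
time: 9.95
tool_pos: [526.5, -160.3, 227.0]
tcp_rot: [3.141, 0.0, 1.571]
contact_force: [0.8, 0.2, 0.9]
grip_width: 80.0
finger_force: 0.0
```

Request:
apply_moves(motion="-0.05 -0.018 0 0;-0.05 -0.018 0 0;-0.05 -0.018 0 0;-0.04 -0.01 0 0;0 0 0 0;0 0 0 0")

```text
time: 10.7
tool_pos: [463.2, -348.3, 226.6]
tcp_rot: [3.142, -0.001, 1.571]
contact_force: [0.1, 0.6, -0.5]
grip_width: 80.6
finger_force: 0.0
```

```bash
python3 look.py pot_yellow,pot_green w1.png
```

```text
[ 463.5 -347.9  226.8] 10.75
pot_yellow 0.9 [322. 222.] circ [ 464.  -346.9] 30.6 mean [ 464.  -345.9   70.9] bgr [179. 193. 192.]
pot_yellow 0.63 [215. 175.] circ [ 367.8 -307.5] 31.0 mean [ 368.2 -306.4   70.8] bgr [87. 42. 73.]
pot_green 0.46 [472.  89.] circ [ 589.6 -232.8] 16.1 mean [ 588.9 -233.3   70.7] bgr [ 66. 185. 211.]
```

Request:
apply_moves(motion="0 0.0005 0.04 0;0 0 0.04 0;0 0 0.04 0;0 0 0.035 0;0 0 0.025 0;0 0 0.016 0;0 0 0 0")

```text
time: 11.72
tool_pos: [463.6, -348.0, 30.0]
tcp_rot: [-3.14, -0.001, 1.572]
contact_force: [1.1, -0.1, 0.5]
grip_width: 80.7
finger_force: 0.0
```

Request:
apply_moves(motion="0 0 0 0;0 0 0 0;0 0 0 0;0 0 0 0;0 0 0 0", fingers=-1)

```text
time: 12.35
tool_pos: [464.2, -349.3, 31.7]
tcp_rot: [3.14, 0.001, 1.571]
contact_force: [0.2, 1.0, 6.3]
grip_width: 61.5
finger_force: 30.0
```

Request:
apply_moves(motion="0 0 -0.03 0;0 0 -0.04 0;0 0 -0.04 0;0.03 0.01 0 0;0.04 0.02 0 0;0.045 0.021 0 0;0.045 0.021 0 0;0.045 0.021 0 0")

```text
time: 13.35
tool_pos: [556.8, -142.3, 140.4]
tcp_rot: [-3.141, -0.0, 1.571]
contact_force: [1.0, -0.9, -1.9]
grip_width: 61.5
finger_force: 30.0
```

Request:
apply_moves(motion="0.045 0.021 0 0;0.035 0.018 0 0;0.025 0.011 0 0;0 0 0 0;0 0 0 0")

```text
time: 13.98
tool_pos: [606.1, -39.2, 140.4]
tcp_rot: [-3.141, 0.0, 1.571]
contact_force: [-0.3, -0.3, -1.9]
grip_width: 61.8
finger_force: 30.0
```

Request:
apply_moves(motion="0 0 0.025 0;0 0 0.02 0;0 0 0.012 0;0 0 0.006 0;0 0 0.003 0;0 0 0.002 0;0 0 0 0;0 0 0 0")

```text
time: 14.98
tool_pos: [606.8, -38.7, 73.1]
tcp_rot: [3.141, 0.0, 1.571]
contact_force: [-0.1, 0.1, -2.3]
grip_width: 61.5
finger_force: 30.0
```

Request:
apply_moves(motion="0 0 0 0;0 0 0 0;0 0 0 0", fingers=0.75)

```text
time: 15.35
tool_pos: [606.7, -38.8, 72.9]
tcp_rot: [3.141, 0.0, 1.571]
contact_force: [0.1, 0.9, 0.3]
grip_width: 79.9
finger_force: 0.0
```

Request:
apply_moves(motion="0 0 -0.03 0;0 0 -0.05 0;0 0 -0.05 0;0 0 -0.025 0;-0.05 0 0 0;-0.05 0 0 0;-0.05 0 0 0;0 0 0 0", fingers=-1)

```text
time: 16.35
tool_pos: [606.1, -192.4, 227.3]
tcp_rot: [-3.141, 0.001, 1.567]
contact_force: [-0.0, 0.1, 0.0]
grip_width: 5.0
finger_force: 0.0
```

Run:
```python
from h import *
d=shot('scene'); print(bot.get_obs()['tool_pos'],bot.get_obs()['time'])
cv2.imwrite('pics/s1.png',cv2.resize(d['img'][150:330,150:470],None,fx=2.5,fy=2.5))
for t in ['pot_green','pot_yellow']:
  for r in bot.cut_out(d,t):
    P=pts(d,r['pixels']); Q=P[P[:,2]>P[:,2].max()-8]; print(t,r['p'],r['point'],Q.mean(0).round(),P.max(0).round())
```

```text
[ 606.28254419 -190.25184847  227.35024809] 16.4
pot_green 0.92 [323.6, 225.6] [435.  -2.  74.] [470.  28.  79.]
pot_green 0.9 [388.1, 222.0] [357. 172.  74.] [389. 202.  80.]
pot_green 0.68 [324.1, 260.9] [608.  52. 113.] [639.  82. 117.]
pot_yellow 0.65 [293.2, 250.9] [608. -37. 113.] [641.  -6. 118.]
pot_yellow 0.57 [204.6, 238.6] [ 657. -255.  131.] [ 667. -246.  135.]
pot_yellow 0.53 [239.3, 202.6] [ 608. -181.  232.] [ 613. -181.  232.]
```

View pics/s1.png

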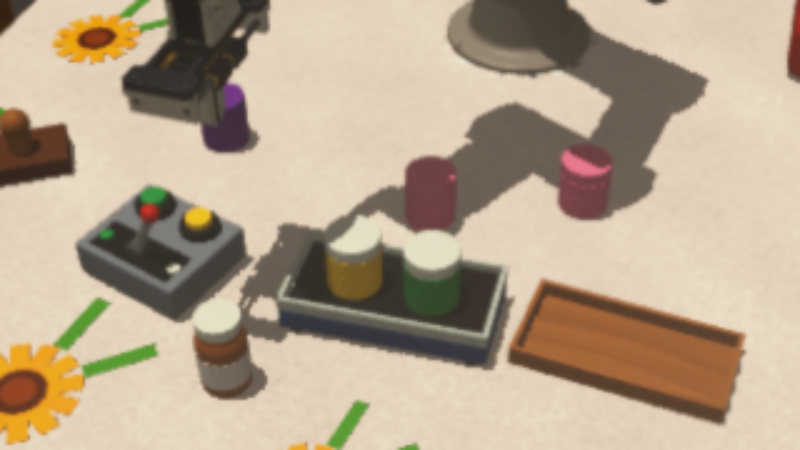

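Both pots are on the platform: yellow at about crop pixel (355,260), green at (432,270). The toggle leans to its off side. Next is the toggle push.

Request:
apply_moves(motion="-0.016 0.03 0 0;0 0.026 0.02 0;0 0 0.035 0;0 0 0.035 0;0 0 0.027 0;0 0 0 0;0 0 0 0")

```text
time: 17.38
tool_pos: [663.6, -204.1, 112.3]
tcp_rot: [3.14, 0.001, 1.572]
contact_force: [0.4, -0.0, 0.5]
grip_width: 0.5
finger_force: 0.0
```

Request:
apply_moves(motion="-0.012 -0.003 0 0;-0.012 -0.003 0 0;-0.01 -0.0025 0 0;-0.01 -0.0025 0 0;-0.01 -0.0025 0 0;-0.01 -0.0025 0 0;-0.008 -0.002 0 0;0 0 0 0")

```text
time: 18.38
tool_pos: [644.3, -277.9, 110.4]
tcp_rot: [-3.141, 0.0, 1.57]
contact_force: [0.0, 0.0, 1.2]
grip_width: 0.5
finger_force: 0.0
```

```bash
cat > tog.py <<'E'
from h import *
import sys
d=shot('scene'); print(bot.get_obs()['contact_force'],bot.get_obs()['time'])
g=d['img'].astype(int); m=(g[...,2]>130)&(g[...,1]<80)&(g[...,0]<80); k=np.zeros_like(m); k[215:275,180:255]=1
P=pts(d,m&k); print(len(P), np.median(P,0) if len(P) else '')
if len(sys.argv)>1: cv2.imwrite('pics/'+sys.argv[1],cv2.resize(d['img'][190:290,170:330],None,fx=4,fy=4))
E
python3 tog.py t1.png
```

```text
[ 0.27175472 -0.31519821 -0.21401204] 18.425Traceback (most recent call last):
  File "tog.py", line 5, in <module>
    P=pts(d,m&k); print(len(P), np.median(P,0) if len(P) else '')
  File "h.py", line 12, in pts
    n=cv2.undistortPoints(np.stack([u,v],1).astype(np.float64)[:,None],K,np.array(d['D']))[:,0]
      ~~~~~~~~~~~~~~~~~~~^^^^^^^^^^^^^^^^^^^^^^^^^^^^^^^^^^^^^^^^^^^^^^^^^^^^^^^^^^^^^^^^^
cv2.error: OpenCV(4.12.0) /io/opencv/modules/calib3d/src/undistort.dispatch.cpp:347: error: (-215:Assertion failed) CV_IS_MAT(_src) && CV_IS_MAT(_dst) && (_src->rows == 1 || _src->cols == 1) && (_dst->rows == 1 || _dst->cols == 1) && _src->cols + _src->rows - 1 == _dst->rows + _dst->cols - 1 && (CV_MAT_TYPE(_src->type) == CV_32FC2 || CV_MAT_TYPE(_src->type) == CV_64FC2) && (CV_MAT_TYPE(_dst->type) == CV_32FC2 || CV_MAT_TYPE(_dst->type) == CV_64FC2) in function 'cvUndistortPointsInternal'
```

Request:
apply_moves(motion="0.02 0.005 0 0;0.025 0.006 0 0;0 0 -0.04 0;0 0 -0.01 0;0 -0.035 0 0;0 -0.035 0 0;0 0 0 0;0 0 0 0")

```text
time: 19.42
tool_pos: [586.5, -231.2, 160.8]
tcp_rot: [3.141, 0.0, 1.572]
contact_force: [0.3, -1.1, 0.2]
grip_width: 0.5
finger_force: 0.0
```

```bash
sed -i 's/^P=pts.*$/P=pts(d,m\&k) if (m\&k\&(d["range_z"]>0)).any() else []; print(len(P), np.median(P,0) if len(P) else "")/' tog.py; python3 tog.py t1.png; python3 -c "
from h import *
print(bot.get_obs()['tool_pos'])"
```

```text
[-0.31791121  0.16847561  0.66131894] 19.475
20 [ 644.35039964 -310.34820124  130.3738218 ]
[ 586.67034194 -231.33467925  160.68674906]
```

View pics/t1.png

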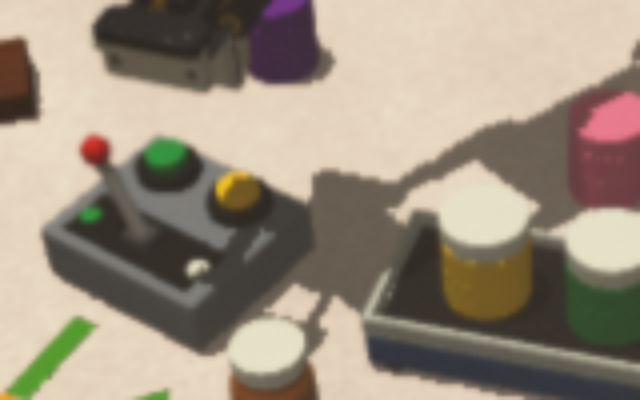

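The toggle is on, with its knob at crop pixel (95,150), now leaning to the green side. Next I'll press the yellow key, which is at (238,190).

Request:
apply_moves(motion="-0.003 0.002 0.03 0;0 0 0.03 0;0 0 0.02 0;0 0 0.004 0;0 0 0.004 0;0 0 0.003 0;0 0 0.003 0;0 0 0 0")

```text
time: 20.48
tool_pos: [588.5, -234.9, 67.6]
tcp_rot: [3.139, 0.001, 1.571]
contact_force: [2.1, 1.2, 3.8]
grip_width: 0.3
finger_force: 2.0
```

Request:
apply_moves(motion="0 0 0.002 0;0 0 0.001 0;0 0 0 0;0 0 0 0")

```text
time: 20.98
tool_pos: [588.6, -235.0, 66.1]
tcp_rot: [3.139, 0.001, 1.571]
contact_force: [-1.0, 3.5, 15.2]
grip_width: 0.5
finger_force: 7.4
```

Bottomed at 15 N. Lift, move over the green key and turn the gripper so that its body clears the knob.

Request:
apply_moves(motion="0 0 -0.02 0;0 0 -0.05 0;0 0 -0.045 0;-0.0335 -0.009 0 0;-0.0335 -0.009 0 0;0 0 0 -10;0 0 0 -10;0 0 0 -10")

```text
time: 21.98
tool_pos: [568.9, -302.0, 177.9]
tcp_rot: [-3.14, -0.002, 2.1]
contact_force: [0.3, -0.4, 0.4]
grip_width: 0.4
finger_force: 0.0
```

Request:
apply_moves(motion="0 0 0 -10;0 0 0 -10;0 0 0 -10;0 0 0 -10;0 0 0 -5;0 0 0 0;0 0 0 0")

```text
time: 22.85
tool_pos: [569.4, -301.8, 178.3]
tcp_rot: [3.141, -0.001, 2.878]
contact_force: [0.6, -0.6, -0.7]
grip_width: 0.7
finger_force: 0.0
```

```bash
cat > pots.py <<'E'
from h import *
import sys
d=shot('scene'); print(bot.get_obs()['time'])
if len(sys.argv)>1: cv2.imwrite('pics/'+sys.argv[1],cv2.resize(d['img'][170:330,170:470],None,fx=2.6,fy=2.6))
for t in ['pot_green','pot_yellow']:
  for r in bot.cut_out(d,t):
    P=pts(d,r['pixels']); Q=P[P[:,2]>P[:,2].max()-8]; print(t,round(r['p'],2),r['point'],Q.mean(0).round(),P.max(0).round())
E
python3 pots.py; python3 tog.py
```

```text
22.9
pot_green 0.86 [323.1, 226.3] [435.  -1.  73.] [468.  29.  78.]
pot_green 0.8 [325.4, 260.2] [605.  52. 114.] [637.  83. 119.]
pot_green 0.73 [386.1, 222.8] [355. 172.  74.] [388. 204.  78.]
pot_green 0.16 [155.9, 213.8] [ 499. -537.   85.] [ 565. -470.   90.]
pot_yellow 0.97 [234.8, 197.7] [ 372. -307.   73.] [ 402. -276.   78.]
pot_yellow 0.87 [290.3, 249.3] [608. -37. 113.] [642.  -6. 119.]
[ 0.13103503  1.06110615 -0.14121334] 23.05
20 [ 642.92990923 -310.54165826  130.33242439]
```

Request:
apply_moves(motion="0 0 0.03 0;0 0 0.035 0;0 0 0.033 0;0 0 0.004 0;0 0 0.004 0;0 0 0.004 0;0 0 0 0")

```text
time: 23.92
tool_pos: [570.5, -302.3, 70.0]
tcp_rot: [-3.141, 0.003, 2.88]
contact_force: [0.6, -1.3, 3.0]
grip_width: 0.2
finger_force: 1.3
```

Request:
apply_moves(motion="0 0 0.002 0;0 0 0.002 0;0 0 0.001 0;0 0 0 0;0 0 0 0")

```text
time: 24.55
tool_pos: [570.6, -302.4, 66.1]
tcp_rot: [-3.14, 0.003, 2.88]
contact_force: [-2.4, 1.0, 15.2]
grip_width: 0.4
finger_force: 7.1
```

Request:
apply_moves(motion="0 0 -0.02 0;0 0 -0.05 0;0 0 -0.045 0;-0.033 -0.03 0 0;-0.033 -0.025 0 0;0 0 0 0;0 0 0 0")

```text
time: 25.42
tool_pos: [618.5, -371.2, 177.6]
tcp_rot: [3.14, -0.002, 2.88]
contact_force: [-0.4, 0.4, 0.2]
grip_width: 0.4
finger_force: 0.0
```

Request:
apply_moves(motion="0 0 0.03 0;0 0 0.03 0;0 0 0.01 0;0 0 0 0;0 0 0 0")

```text
time: 26.05
tool_pos: [619.9, -372.2, 110.5]
tcp_rot: [-3.141, 0.002, 2.88]
contact_force: [-0.3, -0.0, -0.1]
grip_width: 0.3
finger_force: 0.0
```

Request:
apply_moves(motion="0 0.012 0 0;0 0.012 0 0;0 0.012 0 0;0 0.01 0 0;0 0.01 0 0;0 0.01 0 0;0 0.009 0 0;0 0 0 0")

```text
time: 27.05
tool_pos: [638.8, -298.1, 108.2]
tcp_rot: [3.141, -0.001, 2.882]
contact_force: [-0.3, 0.0, 0.1]
grip_width: 0.5
finger_force: 0.0
```

Request:
apply_moves(motion="0 -0.025 0 0;0 -0.035 0 0;0 0 -0.04 0;0 0 -0.05 0;0 0 -0.03 0;0 0 0 0")

```text
time: 27.8
tool_pos: [623.3, -360.1, 232.0]
tcp_rot: [-3.139, 0.006, 2.878]
contact_force: [0.5, -0.1, 0.5]
grip_width: 0.7
finger_force: 0.0
```

```bash
python3 tog.py; python3 pots.py s2.png
```

```text
[-0.17165162  0.79433135 -0.33196173] 27.85
0 
27.9
pot_green 0.86 [323.5, 256.2] [607.  52. 113.] [638.  83. 119.]
pot_green 0.79 [384.9, 221.1] [355. 172.  74.] [389. 203.  79.]
pot_green 0.72 [323.7, 226.8] [436.  -1.  73.] [468.  29.  78.]
pot_yellow 0.69 [236.9, 195.2] [ 372. -305.   73.] [ 402. -275.   78.]
pot_yellow 0.64 [290.5, 250.8] [609. -36. 114.] [639.  -5. 119.]
pot_yellow 0.47 [228.5, 234.5] [ 593. -233.   73.] [ 608. -217.   77.]
pot_yellow 0.18 [215.3, 249.9] [ 656. -255.  130.] [ 697. -187.  134.]
```

View pics/s2.png

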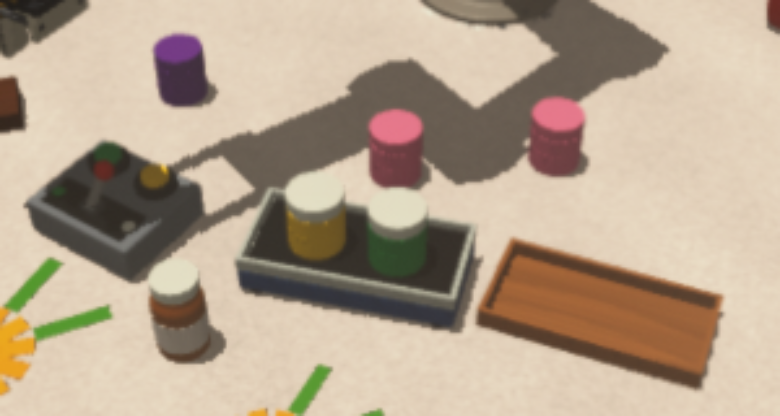

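The toggle is off (knob at (103,170)) and both pots are still standing on the platform. Turn back, then carry the green pot to the tray.

Request:
apply_moves(motion="0 0 0 10;0 0 0 10;0 0 0 10;0 0 0 10;0 0 0 10;0 0 0 10;0 0 0 10;0 0 0 5", fingers=0.75)

```text
time: 29.0
tool_pos: [622.6, -357.4, 226.7]
tcp_rot: [-3.139, -0.002, 1.567]
contact_force: [-1.0, 0.3, 0.2]
grip_width: 76.1
finger_force: 0.0
```

Request:
apply_moves(motion="0.052 -0.003 0 0;0.052 -0.003 0 0;0.052 -0.003 0 0;0.052 -0.003 0 0;0.052 -0.003 0 0;0.052 -0.003 0 0;0.052 -0.002 0 0;0.047 0 0 0")

```text
time: 30.0
tool_pos: [602.1, 55.2, 227.3]
tcp_rot: [-3.139, -0.0, 1.571]
contact_force: [0.4, 0.5, -0.2]
grip_width: 80.4
finger_force: 0.0
```

Request:
apply_moves(motion="0 0 0 0;0 0 0 0;0 0 0 0")

```text
time: 30.38
tool_pos: [602.9, 52.2, 228.2]
tcp_rot: [-3.141, 0.0, 1.57]
contact_force: [0.7, -0.5, 0.0]
grip_width: 80.5
finger_force: 0.0
```

```bash
python3 look.py pot_green,pot_yellow
```

```text
[603.   52.1 228.4] 30.425
pot_green 0.94 [48. 86.] circ [354.1 171.3] 31.4 mean [358.3 171.2  70.7] bgr [67. 59. 98.]
pot_green 0.92 [323. 229.] circ [604.1  52.6] 30.9 mean [604.1  53.9 110.9] bgr [160. 171. 167.]
pot_green 0.89 [158. 265.] circ [433.6  -1.5] 31.0 mean [436.9   7.3  70.7] bgr [114. 100. 165.]
pot_yellow 0.92 [322. 304.] circ [606.7 -36.3] 31.3 mean [606.7 -32.5 110.5] bgr [116. 145. 152.]
pot_yellow 0.19 [300.  54.] circ [583.1 202.8] 75.2 mean [581.7 187.1  22.7] bgr [ 52.  82. 119.]
```

Request:
apply_moves(motion="-0.0005 0.001 0.04 0;0 0 0.04 0;0 0 0.035 0;0 0 0.025 0;0 0 0.016 0;0 0 0 0;0 0 0 0")

```text
time: 31.4
tool_pos: [604.8, 52.8, 73.8]
tcp_rot: [3.14, 0.0, 1.571]
contact_force: [-0.1, -0.5, 0.2]
grip_width: 80.3
finger_force: 0.0
```

Request:
apply_moves(motion="0 0 0 0;0 0 0 0;0 0 0 0;0 0 0 0;0 0 0 0", fingers=-1)

```text
time: 32.02
tool_pos: [604.3, 53.0, 73.4]
tcp_rot: [3.14, -0.0, 1.571]
contact_force: [-1.4, -0.2, 4.6]
grip_width: 61.3
finger_force: 30.0
```

Request:
apply_moves(motion="0 0 -0.03 0;0 0 -0.03 0;0.03 -0.0015 0 0;0.04 -0.002 0 0;0.045 -0.002 0 0;0.045 -0.002 0 0;0.045 -0.002 0 0;0.035 -0.002 0 0")

```text
time: 33.02
tool_pos: [591.3, 294.7, 131.3]
tcp_rot: [-3.139, 0.001, 1.572]
contact_force: [0.6, -0.3, -3.3]
grip_width: 61.9
finger_force: 30.0
```

Request:
apply_moves(motion="0.02 -0.001 0 0;0 0 0.02 0;0 0 0.02 0;0 0 0 0;0 0 0 0;0 0 0 0")

```text
time: 33.78
tool_pos: [592.0, 312.9, 93.9]
tcp_rot: [3.14, -0.001, 1.571]
contact_force: [0.0, 0.0, -2.9]
grip_width: 61.6
finger_force: 30.0
```

Go down 53.5 mm to TCP z ≈ 40.

Request:
apply_moves(motion="0 0 0.02 0;0 0 0.015 0;0 0 0.01 0;0 0 0.005 0;0 0 0.003 0;0 0 0.0005 0;0 0 0 0;0 0 0 0")

```text
time: 34.78
tool_pos: [591.5, 313.1, 39.6]
tcp_rot: [3.141, -0.0, 1.571]
contact_force: [0.3, 0.1, -2.3]
grip_width: 61.7
finger_force: 30.0
```

Request:
apply_moves(motion="0 0 0 0;0 0 0 0;0 0 0 0", fingers=0.75)

```text
time: 35.15
tool_pos: [591.6, 313.1, 39.6]
tcp_rot: [3.141, -0.0, 1.571]
contact_force: [0.9, 0.5, 0.2]
grip_width: 80.3
finger_force: 0.0
```

Request:
apply_moves(motion="0 0 -0.03 0;0 0 -0.05 0;0 0 -0.05 0;0 0 -0.055 0;-0.05 0.001 0 0;-0.05 0.003 0 0;-0.05 0.003 0 0;-0.05 0.003 0 0")

```text
time: 36.15
tool_pos: [601.4, 111.5, 224.6]
tcp_rot: [3.141, -0.0, 1.571]
contact_force: [1.2, 0.4, -1.3]
grip_width: 80.2
finger_force: 0.0
```

Request:
apply_moves(motion="-0.05 0.002 0 0;-0.05 0.002 0 0;-0.05 0.001 0 0;0 0 0 0;0 0 0 0;0 0 0 0")

```text
time: 36.9
tool_pos: [606.5, -35.7, 224.3]
tcp_rot: [3.141, -0.0, 1.573]
contact_force: [-0.1, 0.3, 0.1]
grip_width: 80.2
finger_force: 0.0
```

```bash
python3 look.py pot_yellow; python3 pots.py
```

```text
[606.5 -35.6 224.3] 36.95
pot_yellow 0.6 [320. 233.] circ [606.7 -36.5] 30.9 mean [606.6 -35.4 110.9] bgr [166. 179. 180.]
37.05
pot_green 0.84 [322.7, 228.7] [436.  -2.  74.] [470.  29.  79.]
pot_green 0.82 [417.2, 285.2] [593. 311.  79.] [626. 344.  85.]
pot_green 0.79 [387.3, 221.5] [357. 172.  74.] [389. 202.  80.]
pot_green 0.38 [155.5, 212.8] [ 500. -538.   84.] [ 562. -469.   89.]
pot_green 0.36 [293.3, 251.7] [608. -37. 114.] [641.  -6. 119.]
pot_yellow 0.78 [291.2, 250.5] [608. -37. 114.] [641.  -6. 119.]
pot_yellow 0.57 [236.4, 197.9] [ 372. -304.   74.] [ 404. -275.   79.]
pot_yellow 0.34 [310.4, 267.4] [627. -61. 107.] [672. 129. 110.]
```

Request:
apply_moves(motion="-0.002 0 0.04 0;0 0 0.04 0;0 0 0.035 0;0 0 0.025 0;0 0 0.011 0;0 0 0 0;0 0 0 0")

```text
time: 38.02
tool_pos: [607.3, -39.0, 74.5]
tcp_rot: [3.139, 0.0, 1.571]
contact_force: [-0.4, 0.2, 0.3]
grip_width: 79.9
finger_force: 0.0
```

Request:
apply_moves(motion="0 0 0 0;0 0 0 0;0 0 0 0;0 0 0 0;0 0 0 0", fingers=-1)

```text
time: 38.65
tool_pos: [606.8, -39.1, 73.8]
tcp_rot: [3.141, 0.0, 1.571]
contact_force: [-0.2, -0.4, 6.1]
grip_width: 61.6
finger_force: 30.0
```

Request:
apply_moves(motion="0 0 -0.03 0;0 0 -0.03 0;0.03 -0.0025 0 0;0.04 -0.004 0 0;0.045 -0.004 0 0;0.045 -0.004 0 0;0.045 -0.004 0 0;0.035 -0.003 0 0")

```text
time: 39.65
tool_pos: [584.0, 202.7, 132.3]
tcp_rot: [-3.14, 0.0, 1.572]
contact_force: [0.1, -0.2, -0.3]
grip_width: 61.6
finger_force: 30.0
```

Request:
apply_moves(motion="0.02 -0.001 0 0;0 0 0.02 0;0 0 0.02 0;0 0 0 0;0 0 0 0;0 0 0 0")

```text
time: 40.4
tool_pos: [584.6, 220.9, 94.3]
tcp_rot: [3.14, -0.0, 1.571]
contact_force: [-0.5, -0.7, -0.8]
grip_width: 61.7
finger_force: 30.0
```

Request:
apply_moves(motion="0 0 0.02 0;0 0 0.015 0;0 0 0.01 0;0 0 0.005 0;0 0 0.003 0;0 0 0.001 0;0 0 0 0;0 0 0 0")

```text
time: 41.4
tool_pos: [584.1, 221.0, 39.8]
tcp_rot: [3.141, -0.0, 1.571]
contact_force: [-1.4, -1.2, 2.3]
grip_width: 61.2
finger_force: 30.0
```

Request:
apply_moves(motion="0 0 0 0;0 0 0 0;0 0 0 0", fingers=0.75)

```text
time: 41.78
tool_pos: [584.0, 221.0, 39.2]
tcp_rot: [3.141, -0.0, 1.571]
contact_force: [-0.4, -0.5, 0.2]
grip_width: 79.8
finger_force: 0.0
```

Request:
apply_moves(motion="0 0 -0.03 0;0 0 -0.05 0;0 0 -0.05 0;0 0 -0.055 0;-0.04 -0.04 0 0;-0.04 -0.04 0 0;-0.04 -0.04 0 0;0 0 0 0")

```text
time: 42.78
tool_pos: [461.3, 99.2, 224.4]
tcp_rot: [-3.14, 0.0, 1.569]
contact_force: [0.8, 0.2, -0.5]
grip_width: 80.4
finger_force: 0.0
```

Request:
apply_moves(motion="0 0 0 0;0 0 0 0;0 0 0 0;0 0 0 0")

```text
time: 43.28
tool_pos: [464.2, 101.3, 223.9]
tcp_rot: [-3.141, -0.0, 1.572]
contact_force: [-0.2, 0.1, 0.3]
grip_width: 80.1
finger_force: 0.0
```

```bash
python3 tog.py; python3 pots.py s3.png
```

```text
[-0.88412918 -0.11149566  0.14822257] 43.325
29 [ 658.17445137 -254.43742152  129.92051499]
43.375
pot_green 0.84 [323.1, 229.0] [436.  -3.  74.] [470.  29.  79.]
pot_green 0.83 [417.5, 286.6] [593. 311.  79.] [625. 342.  83.]
pot_green 0.83 [386.5, 222.0] [356. 172.  74.] [389. 202.  78.]
pot_yellow 0.96 [235.0, 200.2] [ 372. -305.   74.] [ 402. -276.   79.]
pot_yellow 0.63 [385.5, 275.2] [587. 222.  79.] [618. 252.  84.]
```

View pics/s3.png

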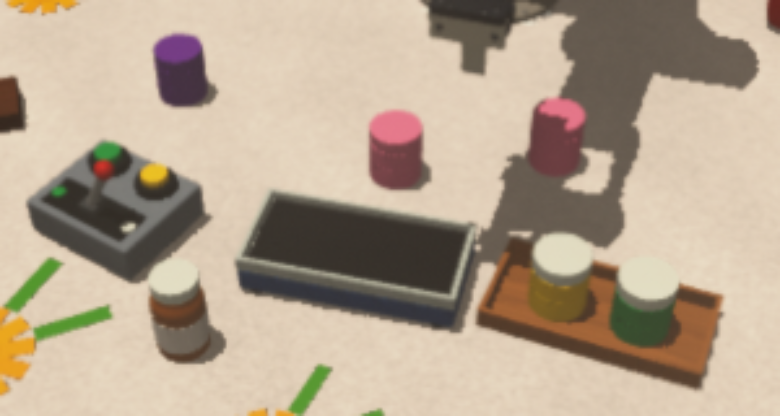

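Both pots stand upright in the tray, yellow at (560,280) and green at (643,300). The toggle is off, both keys are up and the arm is clear, so I'll hand in.

```bash
python3 -c "
from plant import bot
print(bot.close_job())"
```

```text
the job is handed in; nothing more can be done
None
```

The job is handed in, but no verdict came back: the yellow and green pots (the only ones present) went through the shaker, toggle and key steps in order, and the last picture shows both upright in the tray with the mains off and the keys up.

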